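# Put the batch samples away in the retain drawer

### The arm

A 7-joint arm with a two-finger parallel gripper is mounted at the origin on the work surface. World frame = base frame: x ahead of the robot, y to its left, z up, the work surface at z = 0. Lengths are in m, angles in rad, forces in N, time in s.
With the tool pointing down it reaches from about 0.425 to 0.875 m from the base axis. Payload 9.9 kg.
Tool frame: the origin (TCP) lies at the very end of the fingers, on their centre line; the grasp point (between the pads) lies 19 mm behind it; y points along the fingers, z is the direction in which the jaws open and shut, and the axes are right-handed (so a half turn about y gives the same grasp; the last joint's range is limited). The gripper opens to 85 mm and grips with 20 to 120 N. Pads are 22 mm wide; open, the fingers measure 114 mm over their backs; the gripper's body (76 mm by 85 mm) begins 54 mm behind the grasp point. The pads swing forward as they close: fully open they stand 13 mm farther back than shut.
Start: joints at [-1.328, 0.576, 0.025, 1.437, -0.015, 1.129, -0.057], TCP at [0.217, 0.639, 0.231] pointing down, gripper open.
Joint ranges: [-2.76, 2.76], [-0.34, 2.15], [-1.52, 1.57], [0.19, 2.46], [-1.09, 4.23], [0.17, 1.99], [-2.82, 2.82]. Speed limits (rad/s): [2.22, 2.22, 3.01, 3.01, 3.14, 3.14, 3.14].

### API

Orientations are given as [roll, pitch, yaw] about the fixed x, y, z axes, in that order (R = Rz(yaw) Ry(pitch) Rx(roll)).
In Python, from plant import env, viewer gives the robot as it stands.
- The arm moves only by the tool drive_tool, never from a script. Its argument "series" is one flat list of numbers, 5 for each row, row after row: the shift along the tool's x, y, z in cm, then the turn about the tool's y in rad, then the finger opening in cm, from 0 to 8.54. In form: [dx, dy, dz, roll, grip, dx, dy, dz, roll, grip, ...]. A call has 1 to 10 rows; each row is the pose to reach, as a shift and turn from the pose commanded when the call began, along the tool's axes at that moment; what a row does not reach only later rows make up. A row lasts 1/10 s, in which the tool goes at most 50 mm and 8.59 degrees, less where a joint would pass 70% of its speed; a pose out of reach is approached as far as the arm can. A call with a gripper value outside its range is refused whole. The fingers move at their own pace and stop on an object; the grip force is fixed at half the most. Time passes only in rows, so rows that repeat a pose let the fingers close. It gives the time, the measured TCP pose, the force and the opening at its end, in the units of the state.
- env.observe(): the state, without advancing time (a new reading comes with each control period).
- viewer.camera(name): name is "scene" or "top" or "wrist"; returns the picture (400x640x3 uint8, red, green, blue); there is no depth.
- viewer.camera_info(name): a dict with "fovy" (degrees; the focal length in pixels is half the picture's height over the tangent of half this angle, whatever the lens; pixels are square), "cx", "cy" (the principal point, pixels), "cam_to_world" (4x4, takes a point from camera to world coordinates). Camera axes: x right, y down, z forward; pixel columns grow to the right and rows downward; lengths in m; the calibration is good to about 2 mm. A picture is of the moment at which its call begins: read the wrist's pose just before it. camera_info takes no time and is no camera call; for the wrist camera it gives the pose at the moment of the call.
- env.job_done(): hands the job in, once; it reports no verdict.
The state is a dict: "time_s": time; "joint_positions": joint angles; "dq": joint speeds; "effort": joint torques, N m; "position": TCP position; "ee_rot": TCP orientation; "wrist_force": force on the tool from outside, world axes, zero at the start; "ft_torque": the same for the moment, N m; "finger_gap": finger opening in m.
Only numpy, scipy, OpenCV 4.12 (cv2) and the standard library are available. Lean on these libraries where they do the work, as an engineer would, in place of code of your own. Each camera call takes 0.05 s, during which the arm holds its last target. There are 200 camera calls.

### The job

Put every new sample vial from the baking sheet upright into a free hole of the block in the pulled-out drawer, leaving the vial already there in its hole, then lay the cover plate over the tray and press it down until it sits level under both side clips. Then press the release lever on the drawer's right-hand slide and push the drawer gently fully home, without disturbing the bowl or the bottle.

Things in the scene. Friction and masses are not known exactly. Their poses are not given: they have to be found in the camera images.
- tray (a point): Middle of the underside of the drawer's steel tray, 16 mm above the bench; moves with the drawer. z up, x along the slides, the way the drawer goes home, y to the robot's left. Heights above it, mm: cover ledges 71, rim 77, front panel 94 (258 wide, x -100 to -108). Inside 194 (x) by 180 (y), walls 3. The cabinet (258 wide, 145 high) begins at x = +110 while the drawer is out.
- block (a point): Middle of the top of the white vial block that fills the tray's floor, 33 mm above tray, same axes. It has six round holes, at x = -35 and +35 mm by y = -54, 0 and +54 mm from here, 40 mm across, 28 mm deep, rims chamfered 2 mm. A vial in one stands 32 mm proud.
- clip (a point): Inner tip of the left one of two sprung black wedge-nosed clips, 40 mm along x and 28 mm high, on the tray's left and right rims, at x = 0, y = +83.5 (right one -83.5), 80 mm above tray. Each nose reaches 6.5 mm in past the tray's wall and slopes away above and below its tip; it gives way outwards and snaps back over the cover's edge.
- drawer (a joint): Travel of the drawer, m: 0 = fully out and locked by its slide, grows as it goes in, 0.21 = fully home, front panel against the cabinet (opening up to 129 mm above the bench). About 2 N of friction plus 10 N per m/s; it stays where it is left.
- pull (a point): Middle of the drawer's pull, a horizontal dark bar 10 mm thick and 120 mm long along y, 71 mm above the bench, its axis 28 mm in front of the front panel. Pushing it along the tray's +x moves the drawer in once the lock is released.
- lever_pad (a point): Top centre of the black thumb pad (32 mm in x, 26 in y) of the release lever on the drawer's right-hand slide, 94 mm above the bench; the tray wall's outer face is 16 mm away in +y. 14 to 18 mm from here in +x the pad's end turns up 6 mm, so that a finger on the pad can also push the drawer in. It travels with the drawer.
- release (a joint): Release lever, rad: 0 = up, its tooth locks the drawer out; 0.12 = right down (pad 5 mm lower). Sprung: 3 N at the pad to start, 6 to 7 N to hold down. Pushing the locked drawer binds it, so press first. Beyond 0.075 the tooth is clear; hold it while the drawer goes in 25 mm, then the tooth runs under the slide's lip and the lever stays part-way down. Let go earlier, it locks again.
- cover: Loose flat grey cover plate, 187 (x) by 172 (y) by 4 mm, about 0.2 kg, lying on the bench; origin mid-underside, z up. Grip rib on top: 12 mm in x, 70 in y, up to 36 mm above the origin. Fits the tray's mouth, x along x, either way round, with 3.5 to 4 mm play all round. Laid in, it rests on the clips 13 mm too high; a push of 8 to 18 N snaps it down on the ledges: origin 71 mm above tray.
- sheet: Flat rimless aluminium baking sheet with a paper liner, 250 (x) by 170 (y) by 2 mm, fixed on the bench; origin under its middle. The new vials stand on it. It is on one side of the drawer and the cover on the other.
- vial1: New sample vial, squat, 36 mm in diameter and 60 mm tall with a grey screw cap 16 mm high of the same diameter, 60 g, bottom-heavy; origin at the middle of its underside, z up to the cap. Stands on the baking sheet at the start. Three to five of the five are there (None if absent).
- vial2: New sample vial, squat, 36 mm in diameter and 60 mm tall with a grey screw cap 16 mm high of the same diameter, 60 g, bottom-heavy; origin at the middle of its underside, z up to the cap. Stands on the baking sheet at the start. Three to five of the five are there (None if absent).
- vial3: New sample vial, squat, 36 mm in diameter and 60 mm tall with a grey screw cap 16 mm high of the same diameter, 60 g, bottom-heavy; origin at the middle of its underside, z up to the cap. Stands on the baking sheet at the start. Three to five of the five are there (None if absent).
- vial4: New sample vial, squat, 36 mm in diameter and 60 mm tall with a grey screw cap 16 mm high of the same diameter, 60 g, bottom-heavy; origin at the middle of its underside, z up to the cap. Stands on the baking sheet at the start. Three to five of the five are there (None if absent).
- vial5: New sample vial, squat, 36 mm in diameter and 60 mm tall with a grey screw cap 16 mm high of the same diameter, 60 g, bottom-heavy; origin at the middle of its underside, z up to the cap. Stands on the baking sheet at the start. Three to five of the five are there (None if absent).
- kept1: Earlier sample vial, same make and size, already in a hole of the drawer's block at the start; one of the six is there (the others are absent, None).
- kept2: Earlier sample vial, same make and size, already in a hole of the drawer's block at the start; one of the six is there (the others are absent, None).
- kept3: Earlier sample vial, same make and size, already in a hole of the drawer's block at the start; one of the six is there (the others are absent, None).
- kept4: Earlier sample vial, same make and size, already in a hole of the drawer's block at the start; one of the six is there (the others are absent, None).
- kept5: Earlier sample vial, same make and size, already in a hole of the drawer's block at the start; one of the six is there (the others are absent, None).
- kept6: Earlier sample vial, same make and size, already in a hole of the drawer's block at the start; one of the six is there (the others are absent, None).
- bowl: Steel bowl, 100 mm across, 50 mm high, a bystander; origin under its middle.
- spray: White bottle, 60 mm across, 170 mm tall, a bystander; origin under its middle.
Not all that is in view belongs to the job. Leave any orange look-alike of the vial3 alone. What is shaped like the vial2 but yellow is not meant.

How it is judged:
By the outcome, as a careful person would: the job done as asked, in the order asked, and still so for the second after the job is handed in, with the robot touching nothing.
Of vial1, vial2, vial3, vial4, vial5 only 3 to 5 are there at a start; the rules pass over those that are not, and their reading is None.
Of kept1, kept2, kept3, kept4, kept5, kept6 only 1 to 1 are there at a start; the rules pass over those that are not, and their reading is None.
At some moment in a run one of vial1, vial2, vial3, vial4, vial5, cover may be knocked a few centimetres aside while the robot is not near it.
It also fails if it takes over 210 s, if anything falls off the work surface, if the arm or the gripper's body presses on something with over 40 N, if the wrist force passes 120 N, or if a joint passes its speed limit or range.

## Working session

There is one attempt and no reset: what is moved stays moved. The work goes in short steps, Python scripts to look and compute and a tool call to move; the robot and the scene stay as the last step left them, time stands still between calls to the robot, and variables do not carry over. Pictures are saved under pics/ and viewed, about 12 in all and at most 16, crops included, and the job is handed in when it is done.

Besides the shell and the picture viewer there is one more tool, called after ">>>" as name(argument=value, ...), one argument or row to a line, values as JSON. drive_tool: Moves the arm, as the interface text tells. Its arguments: {"type":"object","properties":{"series":{"type":"array"}},"required":["series"]}

```bash
mkdir -p pics; ls; cat > h.py <<'E'
import numpy as np, cv2
from plant import env, viewer
from scipy.spatial.transform import Rotation as R
def snap(cam,name,crop=None,scale=1):
    im=viewer.camera(cam)[:,:,::-1]; cv2.imwrite(f'pics/{name}_full.png',im)
    if crop: 
        a,b,c,d=crop; im=im[b:d,a:c]
    if scale!=1: im=cv2.resize(im,None,fx=scale,fy=scale,interpolation=cv2.INTER_CUBIC)
    cv2.imwrite(f'pics/{name}.png',im)
def ray(info,u,v,z):
    f=200/np.tan(np.radians(info['fovy'])/2); T=np.array(info['cam_to_world'])
    d=T[:3,:3]@np.array([(u-info['cx'])/f,(v-info['cy'])/f,1]); o=T[:3,3]
    return o+d*(z-o[2])/d[2]
def proj(info,p):
    f=200/np.tan(np.radians(info['fovy'])/2); T=np.array(info['cam_to_world'])
    c=T[:3,:3].T@(np.array(p)-T[:3,3]); return np.array([info['cx']+f*c[0]/c[2],info['cy']+f*c[1]/c[2]])
def st():
    s=env.observe(); print({k:np.round(s[k],4).tolist() for k in('time_s','joint_positions','position','ee_rot','wrist_force','finger_gap')}); return s
def togo(p,yaw=None):
    s=env.observe(); M=R.from_euler('xyz',s['ee_rot']).as_matrix()
    print('tool shift cm',np.round(100*M.T@(np.array(p)-s['position']),2))
E
python3 - <<'E'
from h import *
s=st(); print(np.round(R.from_euler('xyz',s['ee_rot']).as_matrix(),3))
for c in('scene','top'):
    snap(c,c+'0'); i=viewer.camera_info(c); print(c,i['fovy'],i['cx'],i['cy'],np.round(i['cam_to_world'],3).tolist())
E
```

```text
pics
{'time_s': 0.0, 'joint_positions': [-1.3278, 0.5765, 0.0249, 1.4379, -0.015, 1.129, -0.0565], 'position': [0.2165, 0.6388, 0.2304], 'ee_rot': [-1.5725, -0.0001, -0.3268], 'wrist_force': [0.103, 0.1296, -0.0329], 'finger_gap': 0.0852}
[[ 0.947 -0.     0.321]
 [-0.321 -0.002  0.947]
 [ 0.    -1.    -0.002]]
scene 52.552014743931146 319.8918957767822 201.10549769933309 [[0.827, 0.357, -0.434, 1.013], [0.562, -0.526, 0.638, -0.761], [-0.001, -0.772, -0.636, 0.799], [0.0, 0.0, 0.0, 1.0]]
top 50.09702532893183 315.84296473282535 192.77781009745917 [[-0.003, -0.996, 0.089, 0.411], [-1.0, 0.001, -0.027, -0.035], [0.027, -0.089, -0.996, 1.357], [0.0, 0.0, 0.0, 1.0]]
```

View pics/scene0.png

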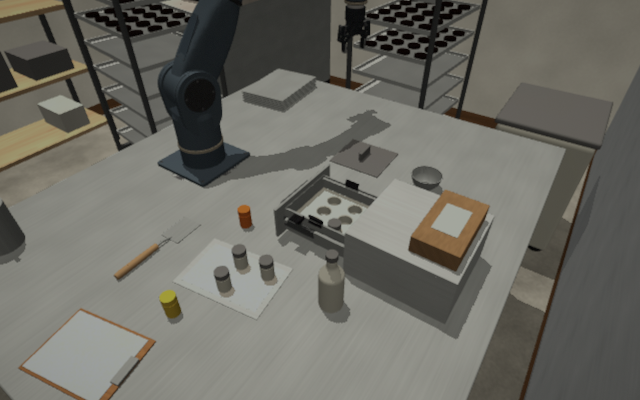

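View pics/top0.png

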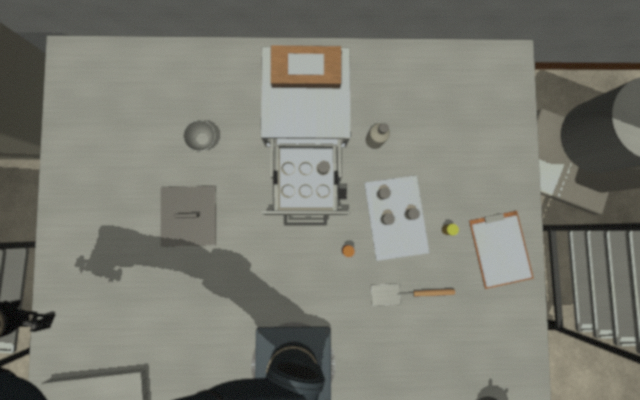

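Scene: three grey-capped vials on the sheet, the kept vial in the far-right hole, the cover to the left; orange and yellow look-alikes stand off the sheet. Next I'll enlarge the top view.

```bash
python3 - <<'E'
import cv2
im=cv2.imread('pics/top0_full.png')
cv2.imwrite('pics/topA.png',cv2.resize(im[130:235,255:435],None,fx=4.4,fy=4.4,interpolation=cv2.INTER_CUBIC))
cv2.imwrite('pics/topB.png',cv2.resize(im[110:260,150:260],None,fx=4,fy=4,interpolation=cv2.INTER_CUBIC))
E
```

```text
(no output)
```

View pics/topA.png

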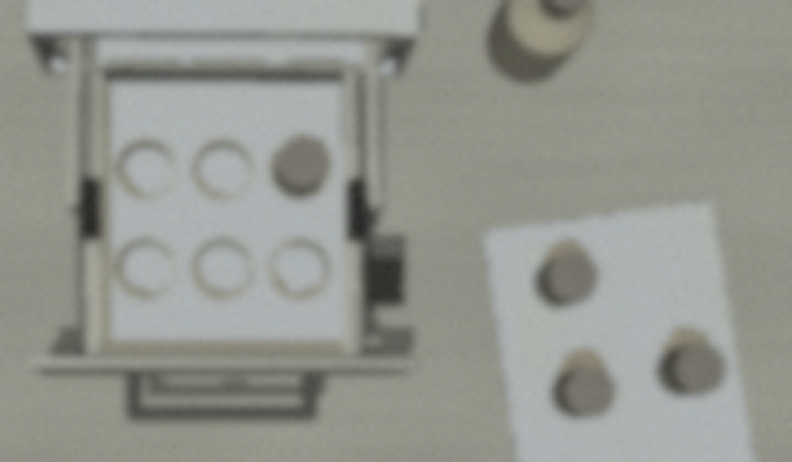

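View pics/topB.png

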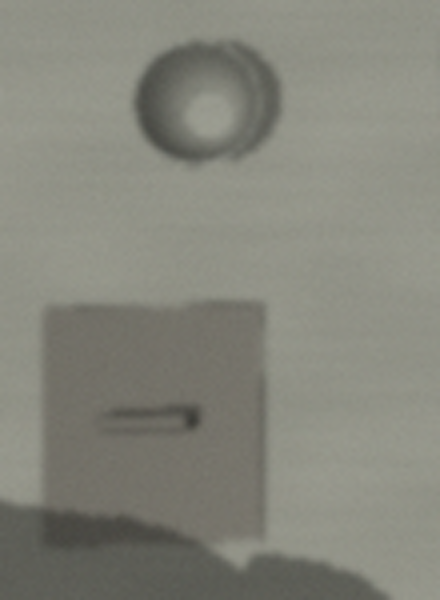

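```bash
python3 - <<'E'
from h import *
i=viewer.camera_info('top')
A=lambda u,v,z: np.round(ray(i,255+(u+.5)/4.4-.5,130+(v+.5)/4.4-.5,z),4)
B=lambda u,v,z: np.round(ray(i,150+(u+.5)/4-.5,110+(v+.5)/4-.5,z),4)
for p in((568,276),(585,390),(692,369)): print('vial',A(*p,.062))
for p in((147,168),(223,168),(146,268),(223,268),(300,268)): print('hole',A(*p,.049))
print('kept',A(301,166,.081))
print('pad',A(387,283,.094),'clips',A(91,208,.105),A(358,208,.105),'pull',A(130,411,.071),A(314,413,.071))
print('panel',A(35,362,.11),A(413,362,.11))
print('sheet',A(486,230,.002),A(713,203,.002))
for p in((44,307),(265,301),(265,541),(42,546)): print('cover',B(*p,.004))
for p in((98,410),(198,407)): print('rib',B(*p,.036))
print('bowl',B(195,102,.05), 'bottle',A(565,0,.17))
E
```

```text
vial [ 0.5277 -0.2774  0.062 ]
vial [ 0.4487 -0.2878  0.062 ]
vial [ 0.463  -0.3625  0.062 ]
hole [0.605  0.0151 0.049 ]
hole [ 0.605  -0.0382  0.049 ]
hole [0.5346 0.0156 0.049 ]
hole [ 0.5346 -0.0381  0.049 ]
hole [ 0.5346 -0.0919  0.049 ]
kept [ 0.6017 -0.0915  0.081 ]
pad [ 0.5201 -0.1486  0.094 ] clips [0.5696 0.0502 0.105 ] [ 0.5697 -0.1286  0.105 ] pull [0.4348 0.0253 0.071 ] [ 0.4331 -0.1     0.071 ]
panel [0.4665 0.0862 0.11  ] [ 0.4661 -0.164   0.11  ]
sheet [ 0.5667 -0.2293  0.002 ] [ 0.5866 -0.3959  0.002 ]
cover [0.5522 0.4173 0.004 ]
cover [0.5569 0.2444 0.004 ]
cover [0.3685 0.2411 0.004 ]
cover [0.3653 0.4134 0.004 ]
rib [0.4696 0.3634 0.036 ]
rib [0.4717 0.2874 0.036 ]
bowl [0.7062 0.2913 0.05  ] bottle [ 0.6966 -0.2583  0.17  ]
```

>>> drive_tool(
  series=[4,0,-2.8,0.13,6,8,0,-5.6,0.26,6,12,0,-8.4,0.39,6,16,0,-11.2,0.52,6,20,0,-14,0.65,6,24,0,-16.8,0.78,6,28,0,-19.6,0.91,6,32,0,-22.4,1.04,6,36,0,-25.2,1.17,6,39.3,0,-27.8,1.244,6],
)

```text
time_s: 1.1
position: [0.5008, 0.2474, 0.2312]
ee_rot: [-1.571, -0.001, -1.577]
wrist_force: [0.3, 1.0, -0.4]
finger_gap: 0.06
```

```bash
python3 - <<'E'
from h import *
st();togo([.5277,-.2774,.19])
E
```

```text
{'time_s': 1.1, 'joint_positions': [-0.817, 0.4284, 0.4048, 1.76, -0.1959, 0.993, -0.3435], 'position': [0.5008, 0.2474, 0.2312], 'ee_rot': [-1.5706, -0.0005, -1.5769], 'wrist_force': [0.2573, 1.0365, -0.4274], 'finger_gap': 0.06}
tool shift cm [52.46  4.15  3.  ]
```

>>> drive_tool(
  series=[5,0,0.3,0,6,10,0,0.6,0,6,15,0,0.9,0,6,20,0,1.2,0,6,25,0,1.5,0,6,30,0,1.8,0,6,35,0,2.1,0,6,40,0,2.4,0,6,45,0,2.7,0,6,47.5,0,0,0,6],
)

```text
time_s: 2.1
position: [0.501, -0.2294, 0.2309]
ee_rot: [-1.57, -0.003, -1.573]
wrist_force: [-0.6, -1.2, 0.8]
finger_gap: 0.0598
```

```bash
cat >> h.py <<'E'
def look(name,crop=None,scale=1):
    s=env.observe(); i=viewer.camera_info('wrist'); snap('wrist',name,crop,scale)
    print('info',i['fovy'],np.round(i['cam_to_world'],3).tolist()); return s,i
E
python3 - <<'E'
from h import *
import json
st(); s,i=look('w1')
json.dump({k:np.array(v).tolist() for k,v in i.items()},open('w1.json','w'))
for p in([.5277,-.2774,.062],[.4487,-.2878,.062],[.463,-.3625,.062],[.5346,-.0919,.049]): print(proj(i,p))
E
```

```text
{'time_s': 2.1, 'joint_positions': [0.0259, 0.4246, 0.4662, 1.7823, -0.2217, 0.9848, 0.5777], 'position': [0.501, -0.2294, 0.2309], 'ee_rot': [-1.5698, -0.0027, -1.5726], 'wrist_force': [-0.649, -1.1779, 0.8299], 'finger_gap': 0.0598}
info 61.6912856132366 [[1.0, -0.002, -0.0, 0.502], [-0.002, -0.951, -0.309, -0.149], [0.0, 0.309, -0.951, 0.373], [0.0, 0.0, 0.0, 1.0]]
[345.68438029 222.08820733]
[267.23469234 231.78466382]
[283.97063204 295.35193083]
[357.25717333  17.7578819 ]
```

View pics/w1.png

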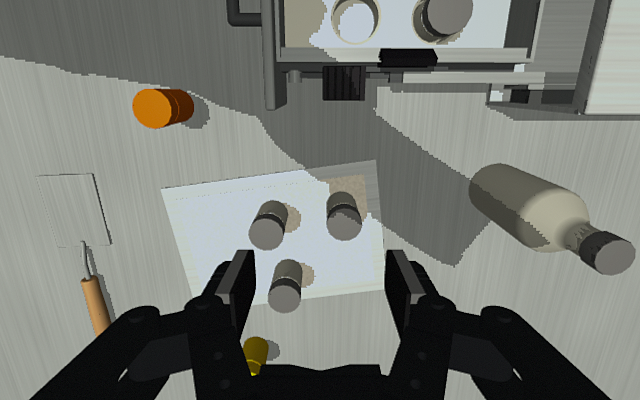

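Caps in the wrist view at (344,223), (267,232) and (285,295), within 2 px of where the top-view positions project. Grasping the first.

>>> drive_tool(
  series=[3,3,1.5,0,5.4,4.85,7,2.5,0,5.4,4.85,11,2.5,0,5.4,4.85,14,2.5,0,5.4,4.85,17,2.5,0,5.4,4.85,19,2.5,0,5.4,4.85,19.9,2.5,0,5.4,4.85,19.9,2.5,0,3,4.85,19.9,2.5,0,3,4.85,19.9,2.5,0,3],
)

```text
time_s: 3.15
position: [0.5253, -0.2739, 0.0335]
ee_rot: [-1.569, -0.001, -1.571]
wrist_force: [-0.3, -0.1, -0.4]
finger_gap: 0.0342
```

>>> drive_tool(
  series=[0,0,0,0,3,0,0,0,0,3,0,-2,0,0,3,0,-5,0,0,3,0,-8,0,0,3,0,-12,0,0,3,0,-16,0,0,3,0,-18,0,0,3,0,-18,0,0,3,0,-18,0,0,3],
)

```text
time_s: 4.15
position: [0.5246, -0.2734, 0.2125]
ee_rot: [-1.57, 0.0, -1.571]
wrist_force: [0.4, 0.3, -1.1]
finger_gap: 0.0345
```

```bash
python3 - <<'E'
from h import *
st();togo([.6048,.0157,.19]); 
E
```

```text
{'time_s': 4.15, 'joint_positions': [0.1097, 0.5045, 0.4562, 1.7044, -0.2577, 0.9918, 0.6588], 'position': [0.5246, -0.2734, 0.2125], 'ee_rot': [-1.5701, 0.0001, -1.5706], 'wrist_force': [0.407, 0.3075, -1.0636], 'finger_gap': 0.0345}
tool shift cm [-28.91   2.25   8.03]
```

>>> drive_tool(
  series=[-4,0,1.1,0,3,-8,0,2.2,0,3,-12,0,3.3,0,3,-16,0,4.4,0,3,-20,0,5.5,0,3,-24,0,6.6,0,3,-27,0,7.5,0,3,-29.3,0,8,0,3,-29.3,0,8,0,3,-29.3,0,8,0,3],
)

```text
time_s: 5.15
position: [0.6039, 0.0196, 0.2108]
ee_rot: [-1.573, -0.001, -1.57]
wrist_force: [-0.4, 0.1, 0.2]
finger_gap: 0.0348
```

```bash
python3 - <<'E'
from h import *
import json
s=st(); _,i=look('w2'); json.dump({k:np.array(v).tolist() for k,v in i.items()},open('w2.json','w'))
for x in(.6048,.5348):
  for y in (.0157,-.0383,-.0923): print(np.round(proj(i,[x,y,.049]),1),end=' ')
p=s['position'];print('cap if at tool, 4mm off',proj(i,p+[0,0,.03]),proj(i,p+[0,-.004,.03]))
snap('top','t2')
E
```

```text
{'time_s': 5.15, 'joint_positions': [-0.3931, 0.5258, 0.451, 1.6705, -0.2608, 1.008, 0.1467], 'position': [0.6039, 0.0196, 0.2108], 'ee_rot': [-1.5733, -0.0007, -1.5697], 'wrist_force': [-0.3662, 0.1174, 0.2166], 'finger_gap': 0.0348}
info 61.6912856132366 [[1.0, 0.002, -0.003, 0.605], [0.001, -0.952, -0.307, 0.099], [-0.003, 0.307, -0.952, 0.353], [0.0, 0.0, 0.0, 1.0]]
[320.5 181.8] [320.4 234.4] [320.3 282.1] [246.  181.6] [249.7 234.3] [253.  281.9] cap if at tool, 4mm off [317.53740053 302.537464  ] [317.54781792 311.19228238]
```

View pics/w2.png

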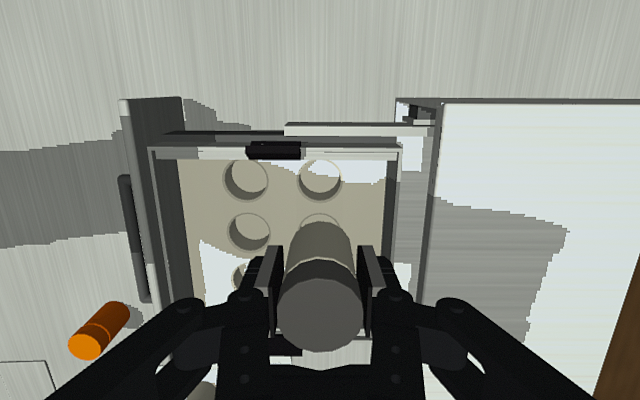

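```bash
python3 - <<'E'
import cv2
im=cv2.imread('pics/w2_full.png')
cv2.imwrite('pics/w2z.png',cv2.resize(im[150:360,210:400],None,fx=2.8,fy=2.8,interpolation=cv2.INTER_CUBIC))
E
```

```text
(no output)
```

View pics/w2z.png

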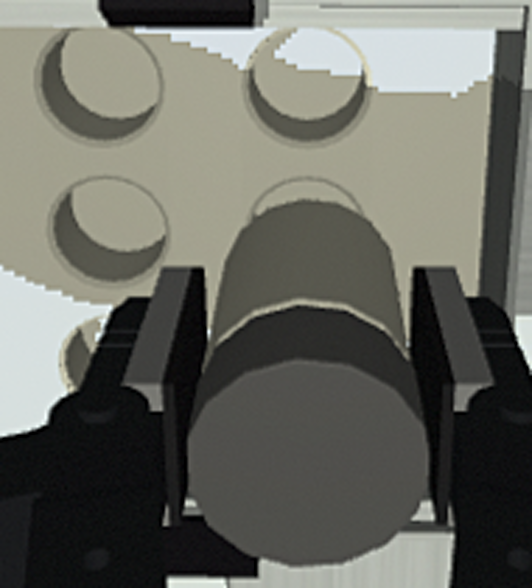

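Hole rims at (319.8,180.4), (245.5,180.4) and (248.9,232.3); held cap at (320.4,314.8), so the vial sits about 5 mm toward −y in the jaws. Correcting y by +2.5 mm and lowering.

>>> drive_tool(
  series=[-0.25,3,0,0,3,-0.25,6,0,0,3,-0.25,9,0,0,3,-0.25,11,0,0,3,-0.25,12.3,0,0,3,-0.25,13,0,0,3,-0.25,13.4,0,0,3,-0.25,13.8,0,0,3,-0.25,14.2,0,0,3,-0.25,14.2,0,0,3],
)

```text
time_s: 6.25
position: [0.6051, 0.0218, 0.0711]
ee_rot: [-1.569, 0.0, -1.571]
wrist_force: [-0.2, -0.2, -1.0]
finger_gap: 0.0341
```

>>> drive_tool(
  series=[0,0.6,0,0,3,0,1.2,0,0,3,0,1.7,0,0,3,0,1.7,0,0,3],
)

```text
time_s: 6.65
position: [0.6042, 0.0219, 0.0523]
ee_rot: [-1.572, -0.0, -1.571]
wrist_force: [-0.1, 0.7, -0.7]
finger_gap: 0.0342
```

>>> drive_tool(
  series=[0,0,0,0,4.8,0,0,0,0,4.8,0,0,0,0,4.8,0,-2,0,0,4.8,0,-5,0,0,4.8,0,-9,0,0,5.2,0,-14,0,0,5.4,0,-17,0,0,5.4,0,-17.6,0,0,5.4,0,-17.6,0,0,5.4],
)

```text
time_s: 7.65
position: [0.6051, 0.0219, 0.2304]
ee_rot: [-1.568, 0.001, -1.571]
wrist_force: [-0.2, 0.2, -0.6]
finger_gap: 0.0541
```

```bash
cat >> h.py <<'E'
def cap(name_ref,name,uv,r=11,s=14):
    "template-match a cap of the reference top picture in a new one"
    a=cv2.imread(f'pics/{name_ref}_full.png'); b=cv2.imread(f'pics/{name}_full.png')
    u,v=map(int,np.round(uv)); t=a[v-r:v+r+1,u-r:u+r+1]; w=b[v-r-s:v+r+s+1,u-r-s:u+r+s+1]
    m=cv2.matchTemplate(w,t,cv2.TM_CCOEFF_NORMED); _,q,_,l=cv2.minMaxLoc(m); print(uv,'score',round(q,2),'shift px',l[0]-s,l[1]-s)
E
python3 - <<'E'
from h import *
st(); snap('top','t3')
for uv in((384,193),(388,218),(412,214),(324,168)): cap('top0','t3',uv)
cap('top0','t3',(187,214))
togo([.463,-.3625,.22])
a=cv2.imread('pics/t3_full.png'); cv2.imwrite('pics/t3z.png',cv2.resize(a[120:250,150:440],None,fx=2.7,fy=2.7,interpolation=cv2.INTER_CUBIC))
E
```

```text
{'time_s': 7.65, 'joint_positions': [-0.4042, 0.5078, 0.4629, 1.6451, -0.2542, 1.0464, 0.136], 'position': [0.6051, 0.0219, 0.2304], 'ee_rot': [-1.5685, 0.0005, -1.5707], 'wrist_force': [-0.1506, 0.1864, -0.5974], 'finger_gap': 0.0541}
(384, 193) score 0.16 shift px -7 -14
(388, 218) score 1.0 shift px 0 0
(412, 214) score 1.0 shift px 0 0
(324, 168) score 0.78 shift px 0 -1
(187, 214) score 0.99 shift px 0 0
tool shift cm [ 38.45   0.89 -14.14]
```

View pics/t3z.png

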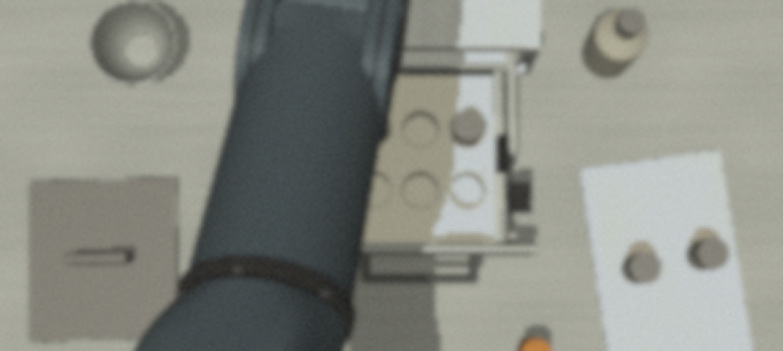

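>>> drive_tool(
  series=[3,0,-1.5,0,5.4,7.2,0,-3.6,0,5.4,11.4,0,-5.7,0,5.4,15.6,0,-7.8,0,5.4,19.8,0,-9.9,0,5.4,24,0,-12,0,5.4,28,0,-14.1,0,5.4,31,0,-15.6,0,5.4,31,0,-15.6,0,5.4,31,0,-15.6,0,5.4],
)

```text
time_s: 8.7
position: [0.4477, -0.2882, 0.2279]
ee_rot: [-1.573, 0.001, -1.573]
wrist_force: [0.0, -0.1, 0.2]
finger_gap: 0.0541
```

```bash
python3 - <<'E'
from h import *
st(); togo([.449,-.2885,.0325]); snap('top','t4'); snap('wrist','w4'); print(proj(viewer.camera_info('wrist'),[.4487,-.2878,.062]))
for uv in((412,214),(187,214)): cap('top0','t4',uv)
E
```

```text
{'time_s': 8.7, 'joint_positions': [0.1372, 0.4071, 0.5009, 1.8283, -0.2326, 0.9671, 0.7351], 'position': [0.4477, -0.2882, 0.2279], 'ee_rot': [-1.5731, 0.0012, -1.5729], 'wrist_force': [0.0416, -0.1446, 0.1857], 'finger_gap': 0.0541}
tool shift cm [ 0.05 19.54  0.18]
[319.1186513  177.99309882]
(412, 214) score 0.43 shift px -1 -8
(187, 214) score 0.98 shift px 0 0
```

>>> drive_tool(
  series=[0,4,0.1,0,5.4,0,8,0.1,0,5.4,0,12,0.1,0,5.4,0,15.5,0.1,0,5.4,0,18,0.1,0,5.4,0,19.5,0.1,0,5.4,0,19.5,0.1,0,5.4,0,19.5,0.1,0,3,0,19.5,0.1,0,3,0,19.5,0.1,0,3],
)

```text
time_s: 9.8
position: [0.4503, -0.2882, 0.0352]
ee_rot: [-1.569, -0.001, -1.57]
wrist_force: [-0.1, 0.5, -0.6]
finger_gap: 0.0343
```

>>> drive_tool(
  series=[0,0,0,0,3,0,0,0,0,3,0,-2,0,0,3,0,-5,0,0,3,0,-8,0,0,3,0,-12,0,0,3,0,-16,0,0,3,0,-18,0,0,3,0,-18,0,0,3,0,-18,0,0,3],
)

```text
time_s: 10.8
position: [0.4496, -0.2879, 0.2143]
ee_rot: [-1.57, 0.0, -1.571]
wrist_force: [0.1, -0.0, -2.2]
finger_gap: 0.0347
```

```bash
cat >> h.py <<'E'
def held():
    i=viewer.camera_info('wrist'); p=env.observe()['position']; im=viewer.camera('wrist'); g=cv2.cvtColor(im,cv2.COLOR_RGB2GRAY)
    c=cv2.HoughCircles(cv2.medianBlur(g[230:380,250:400],3),cv2.HOUGH_GRADIENT,1,40,param1=60,param2=12,minRadius=38,maxRadius=47)
    c=c[0][0]+[250,230,0]; q=ray(i,c[0],c[1],p[2]+.0285); print('cap px',c,'offset mm',np.round(1000*(q-p),1)); return g
E
python3 - <<'E'
from h import *
s=st(); togo([.6044,-.0378,.19]); held()
w=cv2.cvtColor(cv2.imread('pics/w2_full.png'),cv2.COLOR_BGR2GRAY)
c=cv2.HoughCircles(cv2.medianBlur(w[230:380,250:400],3),cv2.HOUGH_GRADIENT,1,40,param1=60,param2=12,minRadius=38,maxRadius=47); print(c[0][0]+[250,230,0])
E
```

```text
{'time_s': 10.8, 'joint_positions': [0.135, 0.424, 0.5046, 1.8468, -0.2507, 0.9332, 0.7527], 'position': [0.4496, -0.2879, 0.2143], 'ee_rot': [-1.5701, 0.0001, -1.5705], 'wrist_force': [0.0829, -0.0057, -2.2344], 'finger_gap': 0.0347}
tool shift cm [-25.01   2.45  15.48]
cap px [318.5        295.5         46.40000153] offset mm [ 0.2  2.2 28.5]
[320.5        305.5         46.40000153]
```

>>> drive_tool(
  series=[-2,0,1.2,0,3,-5.5,0,3.4,0,3,-9,0,5.6,0,3,-12.5,0,7.7,0,3,-16,0,9.8,0,3,-19.5,0,12,0,3,-23,0,14.1,0,3,-25.2,0,15.5,0,3,-25.2,0,15.5,0,3,-25.2,0,15.5,0,3],
)

```text
time_s: 11.85
position: [0.6039, -0.0359, 0.2126]
ee_rot: [-1.574, -0.001, -1.57]
wrist_force: [0.5, 0.4, -0.6]
finger_gap: 0.0343
```

>>> drive_tool(
  series=[0,3,0,0,3,0,6,0,0,3,0,9,0,0,3,0,11,0,0,3,0,12.3,0,0,3,0,13,0,0,3,0,13.4,0,0,3,0,13.8,0,0,3,0,14.2,0,0,3,0,14.2,0,0,3],
)

```text
time_s: 12.85
position: [0.6071, -0.0338, 0.0776]
ee_rot: [-1.564, 0.005, -1.57]
wrist_force: [-8.7, 11.3, 43.2]
finger_gap: 0.0349
```

>>> drive_tool(
  series=[0,-1,0,0,3,0,-2.5,0,0,3,0,-4,0,0,3,0,-4,0,0,3,0,-4,0,0,3],
)

```text
time_s: 13.35
position: [0.6049, -0.0363, 0.1127]
ee_rot: [-1.57, 0.0, -1.571]
wrist_force: [-0.3, 0.1, -0.8]
finger_gap: 0.0342
```

```bash
python3 - <<'E'
from h import *
s=st(); s,i=look('w5'); p=s['position']
for x in(.6048,.5348):
  for y in (.0157,-.0383,-.0923): print(np.round(proj(i,[x,y,.049]),1),end=' ')
print('cap', proj(i,p+[0,0,.0268]),'kept',proj(i,[.605,-.0923,.081]),'a',proj(i,[.605,.0157,.081]))
E
```

```text
{'time_s': 13.35, 'joint_positions': [-0.277, 0.6364, 0.4203, 1.7792, -0.3457, 0.7981, 0.3139], 'position': [0.6049, -0.0363, 0.1127], 'ee_rot': [-1.5696, 0.0, -1.5709], 'wrist_force': [-0.3245, 0.0757, -0.7855], 'finger_gap': 0.0342}
info 61.6912856132366 [[1.0, -0.0, 0.0, 0.606], [-0.0, -0.952, -0.306, 0.043], [0.001, 0.306, -0.952, 0.255], [0.0, 0.0, 0.0, 1.0]]
[318.3 136.2] [318.4 218.7] [318.5 289.6] [203.5 136.2] [212.2 218.7] [219.7 289.7] cap [317.90658093 297.63082104] kept [318.65935002 319.25940232] a [318.41883437 144.55501278]
```

View pics/w5.png

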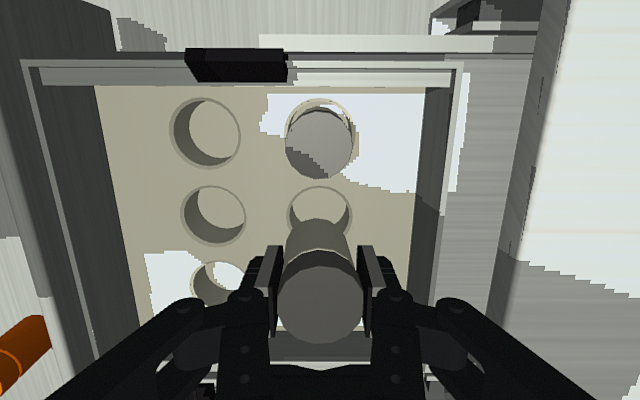

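```bash
python3 - <<'E'
import cv2
for n in('w2','w5'):
    g=cv2.imread(f'pics/{n}_full.png',0); print(n,[int(x) for x in g[244:366:2,319]]); print([int(x) for x in g[306,268:376:2]])
E
```

```text
w2 [86, 86, 85, 86, 86, 85, 105, 158, 34, 41, 43, 42, 43, 41, 44, 43, 42, 62, 83, 80, 80, 80, 79, 80, 80, 80, 79, 79, 79, 78, 79, 79, 80, 78, 78, 79, 79, 78, 78, 79, 79, 77, 79, 79, 78, 79, 78, 78, 78, 79, 78, 77, 79, 74, 148, 180, 178, 178, 178, 178, 176]
[17, 29, 31, 11, 12, 81, 80, 80, 77, 77, 79, 78, 78, 79, 79, 79, 79, 79, 79, 77, 78, 78, 78, 82, 79, 79, 79, 80, 80, 80, 79, 79, 81, 78, 79, 79, 79, 80, 80, 79, 78, 78, 79, 79, 79, 80, 80, 41, 5, 5, 28, 30, 12, 10]
w5 [85, 84, 142, 54, 43, 43, 44, 43, 43, 43, 42, 83, 85, 86, 85, 85, 84, 86, 83, 85, 84, 84, 83, 83, 84, 83, 83, 83, 83, 82, 82, 82, 84, 84, 84, 83, 82, 82, 81, 82, 82, 81, 82, 82, 82, 81, 81, 80, 81, 82, 62, 63, 63, 63, 65, 61, 64, 72, 61, 198, 183]
[21, 31, 33, 7, 2, 84, 85, 83, 83, 83, 81, 81, 83, 82, 83, 83, 84, 83, 82, 82, 82, 83, 83, 84, 84, 82, 83, 83, 81, 84, 81, 84, 83, 83, 83, 83, 81, 83, 82, 83, 82, 82, 81, 83, 80, 84, 83, 73, 2, 8, 32, 30, 16, 17]
```

The vial caught the rim (y a bit low) and tilted in the jaws. I'll set it back down on the sheet, let it right itself, and regrasp.

>>> drive_tool(
  series=[0,-4,0,0,3,0,-8,0,0,3,2,-10,-0.6,0,3,6,-10,-1.8,0,3,10,-10,-3.1,0,3,14,-10,-4.4,0,3,18,-10,-5.6,0,3,22,-10,-6.9,0,3,24.2,-10,-7.5,0,3,24.2,-10,-7.5,0,3],
)

```text
time_s: 14.4
position: [0.5272, -0.2826, 0.2117]
ee_rot: [-1.572, -0.002, -1.577]
wrist_force: [0.5, -1.5, -0.8]
finger_gap: 0.0341
```

>>> drive_tool(
  series=[0,4,0,0,3,0,8,0,0,3,0,12,0,0,3,0,15,0,0,3,0,16,0,0,3,0,16.5,0,0,3,0,16.8,0,0,3,0,17,0,0,3,0,17,0,0,3],
)

```text
time_s: 15.3
position: [0.5302, -0.2784, 0.0432]
ee_rot: [-1.569, -0.001, -1.571]
wrist_force: [0.5, 0.3, 0.6]
finger_gap: 0.0343
```

>>> drive_tool(
  series=[0,0.2,0,0,3,0,0.4,0,0,3,0,0.4,0,0,3],
)

```text
time_s: 15.6
position: [0.5296, -0.2781, 0.0383]
ee_rot: [-1.571, 0.0, -1.571]
wrist_force: [-0.0, -0.2, -1.2]
finger_gap: 0.0344
```

>>> drive_tool(
  series=[0,0.2,0,0,3,0,0.4,0,0,3,0,0.4,0,0,3],
)

```text
time_s: 15.9
position: [0.5297, -0.2783, 0.0343]
ee_rot: [-1.571, -0.0, -1.571]
wrist_force: [-0.4, -0.0, 1.0]
finger_gap: 0.0345
```

>>> drive_tool(
  series=[0,0,0,0,4.2,0,0,0,0,5.4,0,0,0,0,5.4,0,0,0,0,5.4,0,-3,0,0,5.4,0,-7,0,0,5.4,0,-11,0,0,5.4,0,-15,0,0,5.4,0,-15,0,0,5.4,0,-15,0,0,5.4],
)

```text
time_s: 16.9
position: [0.53, -0.2782, 0.1851]
ee_rot: [-1.569, -0.0, -1.571]
wrist_force: [-0.5, 0.1, -0.5]
finger_gap: 0.054
```

```bash
python3 - <<'E'
from h import *
import json
s=st(); s,i=look('w6',(230,150,410,330),3.3); json.dump({k:np.array(v).tolist() for k,v in i.items()},open('w6.json','w'))
E
```

```text
{'time_s': 16.9, 'joint_positions': [0.1086, 0.5463, 0.4715, 1.7229, -0.2969, 0.9417, 0.6973], 'position': [0.53, -0.2782, 0.1851], 'ee_rot': [-1.5688, -0.0005, -1.5706], 'wrist_force': [-0.5052, 0.1397, -0.4611], 'finger_gap': 0.054}
info 61.6912856132366 [[1.0, -0.0, 0.001, 0.531], [0.0, -0.952, -0.307, -0.198], [0.001, 0.307, -0.952, 0.327], [0.0, 0.0, 0.0, 1.0]]
```

View pics/w6.png

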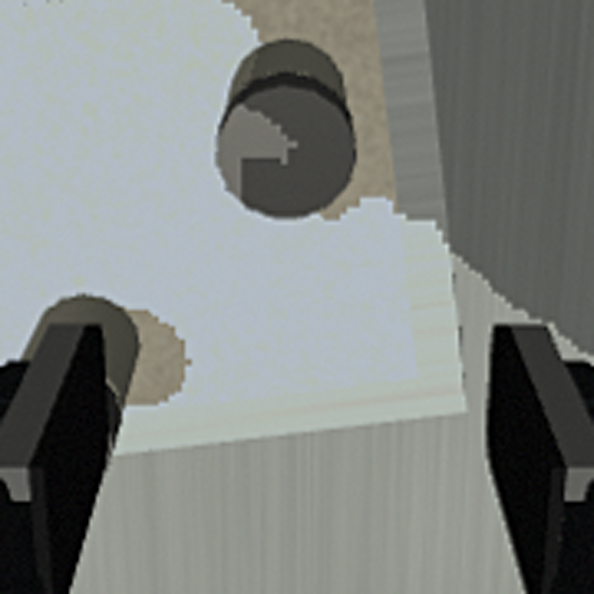

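```bash
python3 - <<'E'
from h import *
import json
i=json.load(open('w6.json')); q=ray(i,316.7,195.6,.062); print(q); togo([q[0],q[1],.033])
i=json.load(open('w1.json'));
for p in((344,223),(267,232),(285,295)): print(ray(i,*p,.062))
E
```

```text
[ 0.52838708 -0.28322146  0.062     ]
tool shift cm [ 0.55 15.09 -0.1 ]
[ 0.52603524 -0.27838106  0.062     ]
[ 0.44845103 -0.28803635  0.062     ]
[ 0.4641254  -0.36206097  0.062     ]
```

>>> drive_tool(
  series=[0.5,4,-0.15,0,5.4,0.5,8,-0.15,0,5.4,0.5,11.5,-0.15,0,5.4,0.5,14,-0.15,0,5.4,0.5,15.2,-0.15,0,5.4,0.5,15.2,-0.15,0,5.4,0.5,15.2,-0.15,0,3,0.5,15.2,-0.15,0,3,0.5,15.2,-0.15,0,3,0.5,15.2,-0.15,0,3],
)

```text
time_s: 17.95
position: [0.5287, -0.2833, 0.0332]
ee_rot: [-1.569, -0.001, -1.571]
wrist_force: [0.0, -0.2, 3.8]
finger_gap: 0.0343
```

>>> drive_tool(
  series=[0,0,0,0,3,0,0,0,0,3,0,-2,0,0,3,0,-5,0,0,3,0,-8,0,0,3,0,-12,0,0,3,0,-16,0,0,3,0,-18,0,0,3,0,-18,0,0,3,0,-18,0,0,3],
)

```text
time_s: 18.95
position: [0.5281, -0.2828, 0.2123]
ee_rot: [-1.57, 0.0, -1.57]
wrist_force: [0.3, 0.6, -0.5]
finger_gap: 0.0343
```

```bash
cat >> h.py <<'E'
def face(h=.0285):
    i=viewer.camera_info('wrist'); p=env.observe()['position']; g=cv2.cvtColor(viewer.camera('wrist'),cv2.COLOR_RGB2GRAY).astype(int)
    print([int(x) for x in g[250:366:2,319]])
    b=(cv2.GaussianBlur(g.astype('float32'),(3,3),0)); r=proj(i,p+[0,0,h]); 
    print('face px if centred',r,'far/near edge', proj(i,p+[0,.0175,h])[1],proj(i,p+[0,-.0175,h])[1])
E
python3 - <<'E'
from h import *
st(); togo([.6046,-.0367,.213]); face()
E
```

```text
{'time_s': 18.95, 'joint_positions': [0.1048, 0.5219, 0.4903, 1.6856, -0.2823, 1.0047, 0.6929], 'position': [0.5281, -0.2828, 0.2123], 'ee_rot': [-1.5704, 0.0002, -1.5704], 'wrist_force': [0.3465, 0.5618, -0.5263], 'finger_gap': 0.0343}
tool shift cm [-24.61  -0.07   7.66]
[37, 37, 37, 37, 37, 39, 80, 69, 69, 71, 70, 69, 70, 69, 70, 70, 68, 67, 70, 69, 69, 69, 68, 68, 69, 68, 68, 68, 67, 68, 68, 67, 69, 67, 68, 67, 68, 67, 66, 67, 67, 68, 67, 66, 159, 150, 151, 151, 151, 151, 153, 152, 152, 152, 153, 154, 154, 153]
face px if centred [317.8734097  300.16122322] far/near edge 260.63370120184 336.6174180728594
```

>>> drive_tool(
  series=[-2,0,0.6,0,3,-6,0,1.8,0,3,-10,0,3.1,0,3,-14,0,4.4,0,3,-18,0,5.6,0,3,-21.5,0,6.7,0,3,-24,0,7.4,0,3,-24.6,0,7.65,0,3,-24.6,0,7.65,0,3,-24.6,0,7.65,0,3],
)

```text
time_s: 20.0
position: [0.6039, -0.0388, 0.2117]
ee_rot: [-1.572, -0.001, -1.572]
wrist_force: [-0.5, -0.4, 0.2]
finger_gap: 0.0345
```

>>> drive_tool(
  series=[0,3,0,0,3,0,6,0,0,3,0,8,0,0,3,0,10,0,0,3,0,11.5,0,0,3,0,12.4,0,0,3,0,12.7,0,0,3,0,12.7,0,0,3],
)

```text
time_s: 20.8
position: [0.6045, -0.0381, 0.0854]
ee_rot: [-1.571, -0.0, -1.572]
wrist_force: [-0.2, -0.8, -0.5]
finger_gap: 0.0344
```

```bash
python3 - <<'E'
from h import *
st(); togo([.6046,-.0367,.0535])
E
```

```text
{'time_s': 20.8, 'joint_positions': [-0.2677, 0.6723, 0.4116, 1.8019, -0.3756, 0.7454, 0.3423], 'position': [0.6045, -0.0381, 0.0854], 'ee_rot': [-1.5709, -0.0003, -1.572], 'wrist_force': [-0.1608, -0.7719, -0.4736], 'finger_gap': 0.0344}
tool shift cm [-0.14  3.19  0.01]
```

>>> drive_tool(
  series=[-0.15,0,0,0,3,-0.15,0.4,0,0,3,-0.15,0.7,0,0,3,-0.15,1,0,0,3,-0.15,1,0,0,3],
)

```text
time_s: 21.3
position: [0.6044, -0.0356, 0.0749]
ee_rot: [-1.572, 0.0, -1.571]
wrist_force: [-0.4, -0.0, -0.1]
finger_gap: 0.0344
```

>>> drive_tool(
  series=[0.05,0.5,0,0,3,0.05,1,0,0,3,0.05,1.5,0,0,3,0.05,2.1,0,0,3,0.05,2.1,0,0,3],
)

```text
time_s: 21.8
position: [0.6041, -0.0361, 0.0533]
ee_rot: [-1.572, 0.0, -1.571]
wrist_force: [0.6, -0.6, -0.5]
finger_gap: 0.0346
```

>>> drive_tool(
  series=[0,0,0,0,4.8,0,0,0,0,4.8,0,0,0,0,4.8,0,-2,0,0,4.8,0,-5,0,0,4.8,0,-9,0,0,5.2,0,-14,0,0,5.4,0,-17,0,0,5.4,0,-17.6,0,0,5.4,0,-17.6,0,0,5.4],
)

```text
time_s: 22.8
position: [0.6051, -0.0361, 0.2315]
ee_rot: [-1.568, 0.0, -1.571]
wrist_force: [0.5, 0.8, -0.5]
finger_gap: 0.0538
```

>>> drive_tool(
  series=[3,0,-1.3,0,5.4,7.4,0,-3.2,0,5.4,11.8,0,-5.1,0,5.4,16.2,0,-7,0,5.4,20.6,0,-8.9,0,5.4,25,0,-10.8,0,5.4,28.5,0,-12.5,0,5.4,30,0,-13.3,0,5.4,30,0,-13.3,0,5.4,30,0,-13.3,0,5.4],
)

```text
time_s: 23.8
position: [0.4714, -0.3354, 0.2289]
ee_rot: [-1.572, 0.002, -1.571]
wrist_force: [0.1, -0.1, 0.6]
finger_gap: 0.054
```

```bash
python3 - <<'E'
from h import *
st(); i=viewer.camera_info('wrist'); s,i=look('w7',(180,100,420,280),2.5); snap('top','t7'); cap('top0','t7',(187,214))
print(proj(i,[.4635,-.3622,.062]));togo([.4638,-.3622,.033])
E
```

```text
{'time_s': 23.8, 'joint_positions': [0.203, 0.4795, 0.5164, 1.7137, -0.2706, 1.0222, 0.8135], 'position': [0.4714, -0.3354, 0.2289], 'ee_rot': [-1.5725, 0.0016, -1.5711], 'wrist_force': [0.0836, -0.1207, 0.5901], 'finger_gap': 0.054}
info 61.6912856132366 [[1.0, 0.0, -0.002, 0.472], [-0.0, -0.952, -0.305, -0.256], [-0.002, 0.305, -0.952, 0.371], [0.0, 0.0, 0.0, 1.0]]
(187, 214) score 0.99 shift px 0 0
[311.29219403 203.51398191]
tool shift cm [ 2.8  19.63 -0.84]
```

View pics/w7.png

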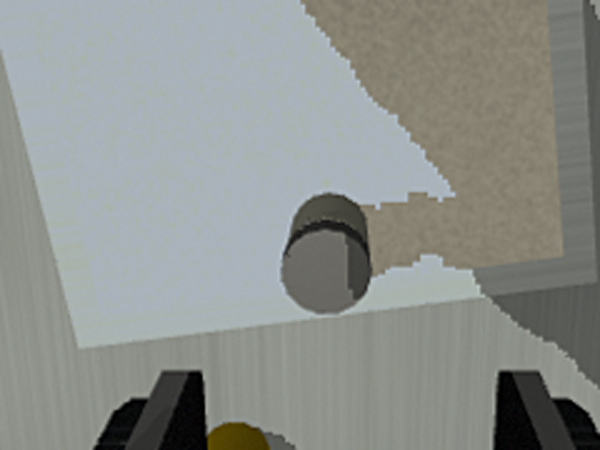

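```bash
python3 - <<'E'
from h import *
i=viewer.camera_info('wrist'); q=ray(i,310.4,209,.062); print(q); togo([q[0],q[1],.033])
E
```

```text
[ 0.46369374 -0.36722078  0.062     ]
tool shift cm [ 3.3  19.63 -0.85]
```

>>> drive_tool(
  series=[1.6,3,-0.4,0,5.4,3.25,7,-0.85,0,5.4,3.25,11,-0.85,0,5.4,3.25,15,-0.85,0,5.4,3.25,18,-0.85,0,5.4,3.25,19.6,-0.85,0,5.4,3.25,19.6,-0.85,0,5.4,3.25,19.6,-0.85,0,3,3.25,19.6,-0.85,0,3,3.25,19.6,-0.85,0,3],
)

```text
time_s: 24.9
position: [0.4639, -0.3688, 0.0355]
ee_rot: [-1.569, -0.001, -1.57]
wrist_force: [-0.2, -0.4, 0.5]
finger_gap: 0.0346
```

>>> drive_tool(
  series=[0,0,0,0,3,0,0,0,0,3,0,-2,0,0,3,0,-5,0,0,3,0,-8,0,0,3,0,-12,0,0,3,0,-16,0,0,3,0,-18,0,0,3,0,-18,0,0,3,0,-18,0,0,3],
)

```text
time_s: 25.9
position: [0.4631, -0.3684, 0.2143]
ee_rot: [-1.57, 0.0, -1.571]
wrist_force: [0.2, 0.7, -1.0]
finger_gap: 0.0343
```

```bash
python3 - <<'E'
from h import *
st(); togo([.5348,-.0367,.213]); face()
E
```

```text
{'time_s': 25.9, 'joint_positions': [0.2676, 0.5128, 0.5126, 1.7024, -0.2901, 1.0023, 0.883], 'position': [0.4631, -0.3684, 0.2143], 'ee_rot': [-1.5703, 0.0001, -1.5706], 'wrist_force': [0.2372, 0.7405, -0.9742], 'finger_gap': 0.0343}
tool shift cm [-33.17   0.14   7.18]
[34, 35, 33, 33, 65, 66, 65, 66, 67, 66, 66, 65, 66, 65, 66, 67, 65, 65, 64, 65, 65, 64, 64, 65, 65, 64, 64, 63, 64, 64, 65, 63, 64, 64, 64, 64, 65, 64, 63, 63, 63, 72, 154, 148, 148, 147, 147, 148, 148, 149, 149, 148, 148, 150, 151, 150, 151, 144]
face px if centred [317.82352734 300.21945138] far/near edge 260.69706390564284 336.6698198854027
```

>>> drive_tool(
  series=[-3,0,0.6,0,3,-7.5,0,1.6,0,3,-12,0,2.6,0,3,-16.5,0,3.6,0,3,-21,0,4.6,0,3,-25.5,0,5.5,0,3,-29.5,0,6.4,0,3,-32,0,7,0,3,-33,0,7.2,0,3,-33,0,7.2,0,3],
)

```text
time_s: 26.95
position: [0.5348, -0.0374, 0.2132]
ee_rot: [-1.573, -0.0, -1.568]
wrist_force: [-0.9, -0.1, -0.9]
finger_gap: 0.0345
```

>>> drive_tool(
  series=[0,3,0,0,3,0,6,0,0,3,0,8,0,0,3,0,10,0,0,3,0,11.5,0,0,3,0,12.4,0,0,3,0,12.7,0,0,3,0,12.7,0,0,3],
)

```text
time_s: 27.75
position: [0.5349, -0.0396, 0.0873]
ee_rot: [-1.571, -0.0, -1.572]
wrist_force: [-0.0, -0.0, 0.1]
finger_gap: 0.0344
```

```bash
python3 - <<'E'
from h import *
st(); togo([.535,-.0382,.0555]); face(.0265); snap('wrist','w8')
i=viewer.camera_info('wrist'); print(proj(i,[.535,-.0367,.049]),proj(i,[.535,.0173,.049]))
E
```

```text
{'time_s': 27.75, 'joint_positions': [-0.2856, 0.5918, 0.4146, 1.9813, -0.3824, 0.6447, 0.3745], 'position': [0.5349, -0.0396, 0.0873], 'ee_rot': [-1.5712, -0.0004, -1.5721], 'wrist_force': [-0.0006, -0.049, 0.0716], 'finger_gap': 0.0344}
tool shift cm [-0.14  3.18  0.01]
[51, 51, 50, 48, 91, 94, 93, 92, 92, 92, 92, 92, 92, 92, 94, 92, 90, 92, 91, 91, 92, 91, 90, 90, 90, 90, 91, 90, 90, 89, 91, 90, 89, 91, 89, 90, 88, 89, 89, 88, 88, 88, 245, 236, 236, 236, 236, 237, 233, 172, 178, 108, 69, 70, 69, 70, 69, 70]
face px if centred [317.8084867  297.21759727] far/near edge 258.1653691569354 333.2712468492441
[317.66417875 227.25768317] [317.41300549 134.10930932]
```

>>> drive_tool(
  series=[-0.27,0,0,0,3,-0.27,0,0,0,3,-0.27,0.5,0,0,3,-0.27,0.9,0,0,3,-0.27,1.1,0,0,3,-0.27,1.1,0,0,3],
)

```text
time_s: 28.45
position: [0.5348, -0.036, 0.0758]
ee_rot: [-1.572, -0.0, -1.571]
wrist_force: [-0.2, 0.0, -1.3]
finger_gap: 0.0348
```

>>> drive_tool(
  series=[0,0.5,0,0,3,0,1,0,0,3,0,1.5,0,0,3,0,2,0,0,3,0,2,0,0,3],
)

```text
time_s: 28.95
position: [0.5347, -0.036, 0.0555]
ee_rot: [-1.572, -0.0, -1.571]
wrist_force: [0.8, -0.0, -0.3]
finger_gap: 0.0343
```

>>> drive_tool(
  series=[0,0,0,0,4.8,0,0,0,0,4.8,0,0,0,0,4.8,0,-2,0,0,4.8,0,-5,0,0,4.8,0,-9,0,0,4.8,0,-14,0,0,4.8,0,-17,0,0,4.8,0,-17.6,0,0,4.8,0,-17.6,0,0,4.8],
)

```text
time_s: 29.95
position: [0.5356, -0.0358, 0.2333]
ee_rot: [-1.568, 0.001, -1.57]
wrist_force: [-0.8, -0.1, 0.7]
finger_gap: 0.0482
```

>>> drive_tool(
  series=[-3,0,-0.6,0,4.8,-7.5,0,-1.5,0,4.8,-12,0,-2.4,0,4.8,-16.5,0,-3.3,0,4.8,-21,0,-4.2,0,4.8,-25.5,0,-5,0,4.8,-29.5,0,-5.8,0,4.8,-32.5,0,-6.6,0,4.8,-34,0,-7,0,4.8,-34,0,-7,0,4.8],
)

```text
time_s: 30.95
position: [0.4638, 0.3057, 0.2307]
ee_rot: [-1.573, -0.001, -1.567]
wrist_force: [0.4, -0.6, -0.7]
finger_gap: 0.0481
```

```bash
python3 - <<'E'
from h import *
import json
st(); s,i=look('w9'); json.dump({k:np.array(v).tolist() for k,v in i.items()},open('w9.json','w')); snap('top','t9'); 
a=cv2.imread('pics/t9_full.png')[130:235,255:435]; b=cv2.imread('pics/w9_full.png')
a=cv2.resize(a,None,fx=2.2,fy=2.2,interpolation=cv2.INTER_CUBIC); c=np.zeros((b.shape[0]+a.shape[0]-40,640,3),np.uint8)
c[:400]=b; c=c[:600]; h=min(a.shape[0],c.shape[0]-400); c[400:400+h,:a.shape[1]]=a[:h]; cv2.imwrite('pics/m9.png',c)
E
```

```text
{'time_s': 30.95, 'joint_positions': [-1.0039, 0.4397, 0.5018, 1.7684, -0.2461, 0.9985, -0.4038], 'position': [0.4638, 0.3057, 0.2307], 'ee_rot': [-1.5728, -0.0012, -1.5673], 'wrist_force': [0.4406, -0.552, -0.7473], 'finger_gap': 0.0481}
info 61.6912856132366 [[1.0, 0.004, -0.002, 0.465], [0.003, -0.952, -0.307, 0.386], [-0.003, 0.307, -0.952, 0.373], [0.0, 0.0, 0.0, 1.0]]
```

View pics/m9.png

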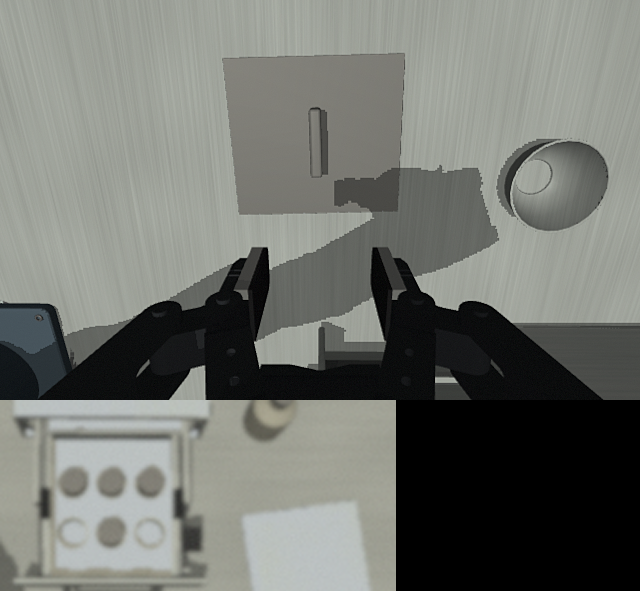

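Four vials sit in the block (three new plus the kept one) and the sheet is empty. Cover corners in the wrist view: (222,58), (405,54), (398,211), (239,215); rib (316,108)–(316,178).

```bash
python3 - <<'E'
from h import *
import json
i=json.load(open('w9.json'))
q=np.array([ray(i,*p,.004) for p in((222,58),(405,54),(398,211),(239,215))]); print(np.round(q,4),q.mean(0))
print('yaw',np.degrees([np.arctan2(*(q[1]-q[0])[[1,0]]),np.arctan2(*(q[2]-q[3])[[1,0]])]), np.degrees([np.arctan2((q[0]-q[3])[0],-(q[0]-q[3])[1]),np.arctan2((q[1]-q[2])[0],-(q[1]-q[2])[1])]))
r=np.array([ray(i,*p,.036) for p in((315,107),(315.5,178))]); print(r,r.mean(0))
cap('top0','t9',(187,214)); a=cv2.imread('pics/t9_full.png')
print(env.observe()['ee_rot'])
E
```

```text
[[0.3638 0.4145 0.004 ]
 [0.5503 0.4189 0.004 ]
 [0.5559 0.2487 0.004 ]
 [0.369  0.2429 0.004 ]] [0.4597366  0.33124423 0.004     ]
yaw [1.34151207 1.79439286] [-178.24869123 -178.08696918]
[[0.45922791 0.36806275 0.036     ]
 [0.45968261 0.29674872 0.036     ]] [0.45945526 0.33240574 0.036     ]
(187, 214) score 0.93 shift px 1 0
[-1.57135202 -0.00174819 -1.57207211]
```

>>> drive_tool(
  series=[-1.3,3,-0.2,-0.026,4.8,-2.5,6,-0.4,-0.026,4.8,-2.5,10,-0.4,-0.026,4.8,-2.5,14,-0.4,-0.026,4.8,-2.5,16,-0.4,-0.026,4.8,-2.5,16,-0.4,-0.026,4.8,-2.5,16,-0.4,-0.026,4.8],
)

```text
time_s: 31.75
position: [0.4622, 0.3273, 0.0729]
ee_rot: [-1.57, -0.001, -1.547]
wrist_force: [0.2, 0.3, -0.7]
finger_gap: 0.0478
```

```bash
python3 - <<'E'
from h import *
st();togo([.46,.331,.0105])
E
```

```text
{'time_s': 31.75, 'joint_positions': [-0.9437, 0.6412, 0.3825, 1.9155, -0.3739, 0.6548, -0.3068], 'position': [0.4622, 0.3273, 0.0729], 'ee_rot': [-1.5704, -0.0008, -1.5474], 'wrist_force': [0.1962, 0.2574, -0.7452], 'finger_gap': 0.0478}
tool shift cm [-0.38  6.24 -0.22]
```

>>> drive_tool(
  series=[-0.35,2,-0.2,0,4.8,-0.35,4,-0.2,0,4.8,-0.35,5.4,-0.2,0,4.8,-0.35,6.1,-0.2,0,4.8,-0.35,6.1,-0.2,0,4.8,-0.35,6.1,-0.2,0,0.5,-0.35,6.1,-0.2,0,0.5,-0.35,6.1,-0.2,0,0.5,-0.35,6.1,-0.2,0,0.5,-0.35,6.1,-0.2,0,0.5],
)

```text
time_s: 32.75
position: [0.4595, 0.3328, 0.0122]
ee_rot: [-1.57, 0.001, -1.545]
wrist_force: [-0.9, -0.4, 5.3]
finger_gap: 0.0106
```

>>> drive_tool(
  series=[0,0,0,0,0.5,0,-1,0,0,0.5,0,-3,0,0,0.5,0,-6,0,0,0.5,0,-9,0,0,0.5,0,-12,0,0,0.5,0,-15,0,0,0.5,0,-18,0,0,0.5,0,-18,0,0,0.5,0,-18,0,0,0.5],
)

```text
time_s: 33.75
position: [0.4589, 0.3326, 0.1919]
ee_rot: [-1.57, 0.001, -1.545]
wrist_force: [0.3, 0.6, -3.3]
finger_gap: 0.0105
```

```bash
python3 - <<'E'
from h import *
s=st();togo([.5698,-.0367,.19]); s,i=look('w10')
M=R.from_euler('xyz',s['ee_rot']).as_matrix(); 
for a,b in((-.0935,.086),(.0935,.086),(.0935,-.086),(-.0935,-.086)):
    w=s['position']+np.array([a,b,-.0065]); print(np.round(proj(i,w),1))
E
```

```text
{'time_s': 33.75, 'joint_positions': [-1.025, 0.4947, 0.4806, 1.7958, -0.2806, 0.9179, -0.3954], 'position': [0.4589, 0.3326, 0.1919], 'ee_rot': [-1.5702, 0.001, -1.5446], 'wrist_force': [0.2856, 0.6278, -3.3014], 'finger_gap': 0.0105}
tool shift cm [37.2   0.16 10.12]
info 61.6912856132366 [[1.0, 0.025, 0.008, 0.458], [0.026, -0.952, -0.305, 0.412], [-0.0, 0.305, -0.952, 0.334], [0.0, 0.0, 0.0, 1.0]]
[97.7 66.4]
[546.4  78.9]
[476.9 395.4]
[150.8 388.8]
```

View pics/w10.png

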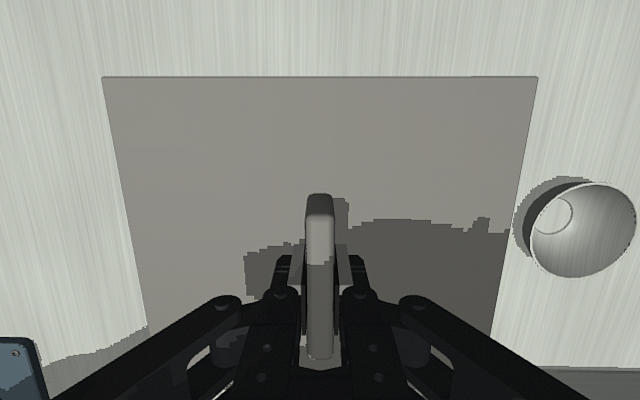

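```bash
python3 - <<'E'
from h import *
s=env.observe(); i=viewer.camera_info('wrist'); M=R.from_euler('xyz',s['ee_rot']).as_matrix(); p=s['position']
for z in(-.008,-.010,-.013):
  for oy in(-.002,0,.003):
    q=[proj(i,p+M@np.array([-(.086+oy),-z,sx*.0935])) for sx in(-1,1)]; print(z,oy,np.round(q,1).tolist())
E
```

```text
-0.008 -0.002 [[96.6, 77.9], [539.3, 77.8]]
-0.008 0 [[95.7, 72.8], [540.3, 72.8]]
-0.008 0.003 [[94.2, 65.2], [541.7, 65.1]]
-0.01 -0.002 [[99.6, 78.0], [536.4, 78.0]]
-0.01 0 [[98.7, 73.0], [537.3, 73.0]]
-0.01 0.003 [[97.2, 65.5], [538.8, 65.4]]
-0.013 -0.002 [[103.9, 78.2], [532.2, 78.2]]
-0.013 0 [[103.0, 73.3], [533.1, 73.3]]
-0.013 0.003 [[101.6, 66.0], [534.4, 65.9]]
```

>>> drive_tool(
  series=[2,0,0.5,0,0.5,6,0,1.6,0.005,0.5,10,0,2.7,0.01,0.5,14,0,3.8,0.015,0.5,18,0,4.9,0.02,0.5,22,0,6,0.026,0.5,26,0,7.1,0.026,0.5,30,0,8.2,0.026,0.5,34,0,9.2,0.026,0.5,36,0,9.8,0.026,0.5],
)

```text
time_s: 34.8
position: [0.5658, -0.0293, 0.1901]
ee_rot: [-1.573, -0.002, -1.575]
wrist_force: [-0.2, -0.4, -1.9]
finger_gap: 0.0104
```

```bash
python3 - <<'E'
from h import *
s=st();togo([.569,-.0351,.112])
E
```

```text
{'time_s': 34.8, 'joint_positions': [-0.3509, 0.4994, 0.487, 1.7958, -0.2831, 0.9182, 0.2552], 'position': [0.5658, -0.0293, 0.1901], 'ee_rot': [-1.5729, -0.0021, -1.5751], 'wrist_force': [-0.2223, -0.426, -1.8665], 'finger_gap': 0.0104}
tool shift cm [0.56 7.81 0.34]
```

>>> drive_tool(
  series=[0.3,1,0.2,0,0.5,0.6,2.5,0.3,0,0.5,0.6,4,0.3,0,0.5,0.6,5.3,0.3,0,0.5,0.6,5.3,0.3,0,0.5,0.6,5.3,0.3,0,0.5],
)

```text
time_s: 35.4
position: [0.569, -0.0304, 0.1378]
ee_rot: [-1.572, -0.0, -1.57]
wrist_force: [0.5, -0.3, -2.0]
finger_gap: 0.0108
```

```bash
python3 - <<'E'
from h import *
s=st();togo([.569,-.0351,.112]); s,i=look('w11')
for x in(-.097,.097):
  for y in(.09,-.09): print(np.round(proj(i,[.5698+x,-.0367+y,.093]),1),np.round(proj(i,[.5698+x*.0935/.097,-.0367+y*.086/.09,.12]),1))
E
```

```text
{'time_s': 35.4, 'joint_positions': [-0.3177, 0.5633, 0.4483, 1.8478, -0.3267, 0.8049, 0.3], 'position': [0.569, -0.0304, 0.1378], 'ee_rot': [-1.5721, -0.0, -1.5704], 'wrist_force': [0.488, -0.3099, -2.0065], 'finger_gap': 0.0108}
tool shift cm [0.47 2.58 0.  ]
info 61.6912856132366 [[1.0, 0.001, -0.002, 0.57], [0.0, -0.952, -0.306, 0.049], [-0.002, 0.306, -0.952, 0.28], [0.0, 0.0, 0.0, 1.0]]
[136.3  80.5] [114.4  88.5]
[179.7 355.5] [167.  383.7]
[504.1  80.7] [526.   88.6]
[460.1 356. ] [472.8 384.3]
```

View pics/w11.png

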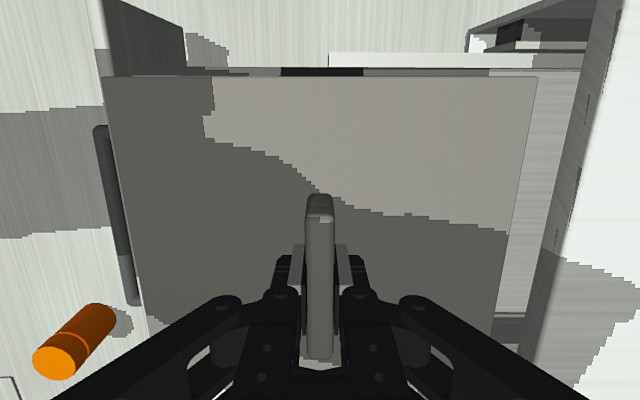

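>>> drive_tool(
  series=[0.25,0.5,0,0,0.5,0.45,1,0,0,0.5,0.45,1.5,0,0,0.5,0.45,2,0,0,0.5,0.45,2.2,0,0,0.5,0.45,2.2,0,0,0.5],
)

```text
time_s: 36.05
position: [0.5692, -0.0353, 0.1159]
ee_rot: [-1.572, 0.0, -1.571]
wrist_force: [-0.5, 0.7, -2.8]
finger_gap: 0.0107
```

>>> drive_tool(
  series=[0,0.2,0,0,0.5,0,0.4,0,0,0.5,0,0.6,0,0,0.5,0,0.6,0,0,0.5],
)

```text
time_s: 36.45
position: [0.5698, -0.0355, 0.1106]
ee_rot: [-1.57, -0.0, -1.571]
wrist_force: [0.5, -0.3, 2.1]
finger_gap: 0.0113
```

>>> drive_tool(
  series=[0,0.2,0,0,0.5,0,0.4,0,0,0.5,0,0.6,0,0,0.5,0,0.6,0,0,0.5],
)

```text
time_s: 36.85
position: [0.5702, -0.0359, 0.105]
ee_rot: [-1.569, -0.0, -1.571]
wrist_force: [-0.2, -2.7, 4.9]
finger_gap: 0.0106
```

>>> drive_tool(
  series=[0,0.2,0,0,0.5,0,0.4,0,0,0.5,0,0.4,0,0,0.5],
)

```text
time_s: 37.15
position: [0.5702, -0.0357, 0.1007]
ee_rot: [-1.569, -0.001, -1.571]
wrist_force: [2.2, -0.9, 3.2]
finger_gap: 0.0106
```

>>> drive_tool(
  series=[0,0.15,0,0,0.5,0,0.3,0,0,0.5,0,0.3,0,0,0.5],
)

```text
time_s: 37.45
position: [0.5708, -0.0351, 0.099]
ee_rot: [-1.567, 0.001, -1.571]
wrist_force: [-0.4, 2.5, 19.4]
finger_gap: 0.0112
```

>>> drive_tool(
  series=[0,0.15,0,0,0.5,0,0.3,0,0,0.5,0,0.3,0,0,0.5],
)

```text
time_s: 37.75
position: [0.5719, -0.0351, 0.0989]
ee_rot: [-1.564, 0.002, -1.571]
wrist_force: [-8.8, 3.4, 51.6]
finger_gap: 0.0111
```

>>> drive_tool(
  series=[0,-0.3,0,0,0.5,0,-0.6,0,0,0.5,0,-0.6,0,0,3.5,0,-0.6,0,0,3.5,0,-0.6,0,0,3.5,0,-3,0,0,3.5,0,-7,0,0,3.5,0,-11,0,0,0,0,-13,0,0,0,0,-13,0,0,0],
)

```text
time_s: 38.75
position: [0.5708, -0.0356, 0.2271]
ee_rot: [-1.566, 0.0, -1.571]
wrist_force: [0.1, -0.1, -0.5]
finger_gap: -0.0
```

>>> drive_tool(
  series=[2,0,-0.8,0,0,5.5,0,-2.2,0,0,9,0,-3.6,0,0,11,0,-4.5,0,0,11,0,-4.5,0,0,11,0,-4.5,0,0],
)

```text
time_s: 39.35
position: [0.524, -0.1452, 0.2234]
ee_rot: [-1.572, 0.001, -1.572]
wrist_force: [0.0, 0.1, -0.8]
finger_gap: -0.0003
```

```bash
python3 - <<'E'
from h import *
import json
st(); s,i=look('w12'); json.dump({k:np.array(v).tolist() for k,v in i.items()},open('w12.json','w')); snap('top','t12')
b=cv2.imread('pics/w12_full.png'); a=cv2.resize(cv2.imread('pics/t12_full.png')[130:235,255:435],(343,200),interpolation=cv2.INTER_CUBIC)
c=np.zeros((600,640,3),np.uint8); c[:400]=b; c[400:,:343]=a; 
d=viewer.camera('scene')[:,:,::-1][160:260,260:400]; c[400:600,345:625]=cv2.resize(d,(280,200),interpolation=cv2.INTER_CUBIC); cv2.imwrite('pics/m12.png',c)
for p in([.5201,-.1486,.094],[.5201,-.147,.094]): print(proj(i,p)); 
togo([.518,-.148,.12])
E
```

```text
{'time_s': 39.35, 'joint_positions': [-0.1656, 0.4313, 0.5146, 1.8088, -0.2526, 0.9685, 0.4536], 'position': [0.524, -0.1452, 0.2234], 'ee_rot': [-1.5722, 0.0006, -1.5717], 'wrist_force': [0.0281, 0.1043, -0.8092], 'finger_gap': -0.0003}
info 61.6912856132366 [[1.0, -0.0, -0.002, 0.525], [-0.001, -0.952, -0.305, -0.066], [-0.002, 0.305, -0.952, 0.365], [0.0, 0.0, 0.0, 1.0]]
[314.59639105 191.68635576]
[314.5857572  189.87781327]
tool shift cm [ 0.41 10.37 -0.66]
```

View pics/m12.png

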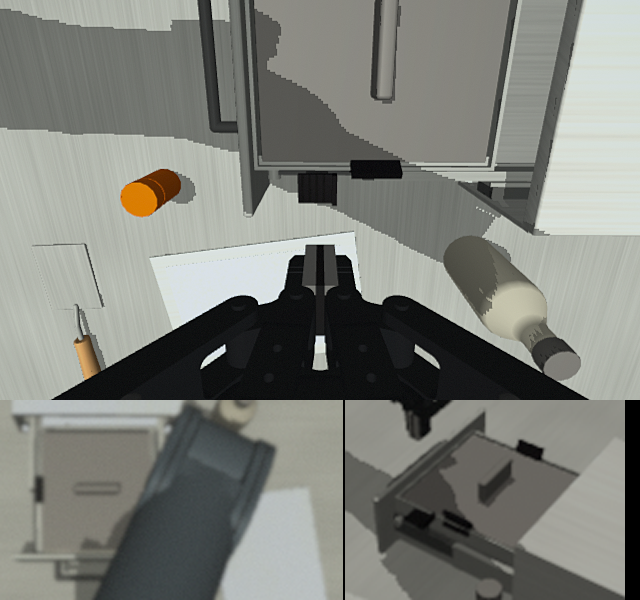

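The cover is down under both clips. The lever pad shows at about (318,187), i.e. (0.522, −0.146).

>>> drive_tool(
  series=[0.1,3,-0.5,0,0,0.1,6,-0.5,0,0,0.1,9,-0.5,0,0,0.1,11.3,-0.5,0,0,0.1,11.9,-0.5,0,0,0.1,11.9,-0.5,0,0,0.1,11.9,-0.5,0,0],
)

```text
time_s: 40.2
position: [0.5201, -0.1463, 0.1062]
ee_rot: [-1.57, -0.0, -1.57]
wrist_force: [0.3, 0.2, -0.1]
finger_gap: -0.0003
```

>>> drive_tool(
  series=[0,0.4,0,0,0,0,0.8,0,0,0,0,1,0,0,0,0,1,0,0,0],
)

```text
time_s: 40.6
position: [0.5193, -0.1463, 0.0952]
ee_rot: [-1.571, 0.0, -1.571]
wrist_force: [0.3, -0.5, 0.8]
finger_gap: -0.0002
```

>>> drive_tool(
  series=[0,0.2,0,0,0,0,0.4,0,0,0,0,0.6,0,0,0,0,0.75,0,0,0,0,0.75,0,0,0],
)

```text
time_s: 41.1
position: [0.5215, -0.1466, 0.0892]
ee_rot: [-1.566, -0.0, -1.571]
wrist_force: [0.7, 1.7, 13.7]
finger_gap: -0.0004
```

>>> drive_tool(
  series=[0,0,0.2,0,0,0,0,0.4,0,0,0,0,0.7,0,0,0,0,1,0,0,0,0,1.3,0,0],
)

```text
time_s: 41.6
position: [0.5332, -0.1466, 0.0891]
ee_rot: [-1.569, 0.0, -1.571]
wrist_force: [-2.8, 0.5, 15.6]
finger_gap: -0.0001
```

Moving freely (about 3 N). Continue.

>>> drive_tool(
  series=[0,0,0.4,0,0,0,0,0.8,0,0,0,0,1.2,0,0,0,0,1.6,0,0,0,0,2,0,0,0,0,2.4,0,0,0,0,2.8,0,0,0,0,3.2,0,0,0,0,3.5,0,0,0,0,3.5,0,0],
)

```text
time_s: 42.6
position: [0.569, -0.1468, 0.0892]
ee_rot: [-1.567, -0.001, -1.571]
wrist_force: [0.0, 1.2, 13.4]
finger_gap: 0.0001
```

>>> drive_tool(
  series=[0,-1,-0.3,0,0,0,-4,-0.3,0,0,0,-8,-0.3,0,0,0,-10,-2,0,0,-2,-10,-5,0,0,-5,-10,-8,0,0,-8,-10,-11,0,0,-10.8,-10,-12.9,0,0,-10.8,-10,-12.9,0,0,-10.8,-10,-12.9,0,0],
)

```text
time_s: 43.6
position: [0.4383, -0.0379, 0.1881]
ee_rot: [-1.57, 0.0, -1.569]
wrist_force: [0.1, -0.5, -0.1]
finger_gap: -0.0
```

```bash
python3 - <<'E'
from h import *
st(); snap('top','t13'); s,i=look('w13')
for uv in((276,178),(284,218),(200,133),(378,132)): cap('top0','t13',uv,r=7,s=28)
for n,x in(('out',.4338),('+43',.4768)): print(n,proj(i,[x,.023,.076]),proj(i,[x,-.097,.076]))
g=cv2.imread('pics/w13_full.png',0)
v=int(proj(i,[.4768,.015,.076])[1]); print(v,[int(x) for x in g[v,250:420:3]])
togo([.442,-.037,.06])
E
```

```text
{'time_s': 43.6, 'joint_positions': [-0.4183, 0.3219, 0.5281, 2.0995, -0.2305, 0.7744, 0.2548], 'position': [0.4383, -0.0379, 0.1881], 'ee_rot': [-1.5702, 0.0003, -1.5691], 'wrist_force': [0.1225, -0.5047, -0.1032], 'finger_gap': -0.0}
info 61.6912856132366 [[1.0, 0.0, 0.0, 0.44], [0.0, -0.952, -0.306, 0.041], [0.0, 0.306, -0.952, 0.33], [0.0, 0.0, 0.0, 1.0]]
(276, 178) score 0.82 shift px 1 -16
(284, 218) score 0.75 shift px -3 -16
(200, 133) score 1.0 shift px 0 0
(378, 132) score 1.0 shift px 0 0
out [311.83181087 114.1825565 ] [312.81359617 259.40759424]
+43 [370.02819441 114.1970687 ] [363.48392172 259.41316053]
125 [125, 125, 123, 126, 124, 124, 121, 124, 123, 123, 122, 123, 124, 121, 123, 124, 125, 126, 121, 125, 124, 122, 122, 124, 122, 122, 196, 193, 190, 201, 192, 193, 193, 194, 195, 189, 191, 190, 194, 57, 91, 105, 88, 73, 119, 193, 193, 191, 84, 79, 78, 76, 77, 76, 77, 78, 76]
tool shift cm [-0.21 12.8   0.29]
```

>>> drive_tool(
  series=[0,0,0,0.15,0,0,0,0,0.3,0,0,0,0,0.45,0,0,0,0,0.6,0,0,0,0,0.75,0,0,0,0,0.9,0,0,0,0,1.05,0,0,0,0,1.2,0,0,0,0,1.35,0,0,0,0,1.5,0],
)

```text
time_s: 44.7
position: [0.4391, -0.0396, 0.1879]
ee_rot: [-1.57, 0.0, -3.079]
wrist_force: [-0.2, -0.3, -0.9]
finger_gap: 0.0003
```

>>> drive_tool(
  series=[0,0,0,0.07,0,0,3,0,0.07,0,0,6,0,0.07,0,0,9,0,0.07,0,0,11,0,0.07,0,0,12,0,0.07,0,0,12.4,0,0.07,0,0,12.4,0,0.07,0],
)

```text
time_s: 45.5
position: [0.4388, -0.039, 0.0639]
ee_rot: [-1.57, 0.0, 3.141]
wrist_force: [-0.5, -0.1, 0.4]
finger_gap: -0.0002
```

```bash
python3 - <<'E'
from h import *
st(); togo([.467,-.037,.064])
E
```

```text
{'time_s': 45.5, 'joint_positions': [-0.4793, 0.6126, 0.7027, 2.2442, -0.7931, 0.5483, -0.7303], 'position': [0.4388, -0.039, 0.0639], 'ee_rot': [-1.5705, 0.0001, 3.1415], 'wrist_force': [-0.5495, -0.0743, 0.4478], 'finger_gap': -0.0002}
tool shift cm [-2.82 -0.01 -0.2 ]
```

>>> drive_tool(
  series=[-0.5,0,0,0,0,-1,0,0,0,0,-1.5,0,0,0,0,-2,0,0,0,0,-2.5,0,0,0,0,-2.9,0,0,0,0,-3.3,0,0,0,0,-3.8,0,0,0,0,-4.3,0,0,0,0,-4.8,0,0,0,0],
)

```text
time_s: 46.5
position: [0.4866, -0.0383, 0.0637]
ee_rot: [-1.571, -0.0, -3.141]
wrist_force: [-3.7, 0.9, 1.7]
finger_gap: -0.0
```

>>> drive_tool(
  series=[-0.5,0,0,0,0,-1,0,0,0,0,-1.5,0,0,0,0,-2,0,0,0,0,-2.5,0,0,0,0,-3,0,0,0,0,-3.5,0,0,0,0,-4,0,0,0,0,-4.5,0,0,0,0,-5,0,0,0,0],
)

```text
time_s: 47.5
position: [0.5368, -0.0384, 0.0638]
ee_rot: [-1.571, 0.0, -3.141]
wrist_force: [-2.4, -0.9, -0.1]
finger_gap: 0.0002
```

>>> drive_tool(
  series=[-0.5,0,0,0,0,-1,0,0,0,0,-1.5,0,0,0,0,-2,0,0,0,0,-2.5,0,0,0,0,-3,0,0,0,0,-3.5,0,0,0,0,-4,0,0,0,0,-4.5,0,0,0,0,-5,0,0,0,0],
)

```text
time_s: 48.5
position: [0.5868, -0.0383, 0.0638]
ee_rot: [-1.571, -0.0, -3.141]
wrist_force: [-3.5, -2.4, 0.8]
finger_gap: -0.0001
```

>>> drive_tool(
  series=[-0.4,0,0,0,0,-0.8,0,0,0,0,-1.2,0,0,0,0,-1.6,0,0,0,0,-2,0,0,0,0,-2.3,0,0,0,0,-2.6,0,0,0,0,-2.9,0,0,0,0,-3.1,0,0,0,0,-3.3,0,0,0,0],
)

```text
time_s: 49.5
position: [0.6195, -0.0381, 0.0638]
ee_rot: [-1.571, -0.0, -3.141]
wrist_force: [-3.6, -1.7, 1.1]
finger_gap: -0.0001
```

>>> drive_tool(
  series=[-0.2,0,0,0,0,-0.4,0,0,0,0,-0.6,0,0,0,0,-0.8,0,0,0,0,-0.9,0,0,0,0,-1,0,0,0,0],
)

```text
time_s: 50.1
position: [0.6263, -0.0382, 0.0636]
ee_rot: [-1.572, -0.006, -3.142]
wrist_force: [-16.5, -0.4, 12.1]
finger_gap: 0.0002
```

>>> drive_tool(
  series=[-0.1,0,0,0,0,-0.2,0,0,0,0,-0.2,0,0,0,0],
)

```text
time_s: 50.4
position: [0.6264, -0.0382, 0.0636]
ee_rot: [-1.573, -0.009, 3.141]
wrist_force: [-20.9, -1.6, 14.9]
finger_gap: -0.0001
```

>>> drive_tool(
  series=[1,0,0,0,0,3,0,0,0,0,5,-2,0,0,0,7,-6,0,0,0,9,-10,0,0,0,10,-14,0,0,0,10,-17,4,0,0,10,-17,8,0,0,10,-17,12,0,0,10,-17,16,0,0],
)

```text
time_s: 51.4
position: [0.5327, -0.1991, 0.2345]
ee_rot: [-1.571, 0.003, -3.139]
wrist_force: [0.4, 0.3, -0.6]
finger_gap: 0.0002
```

>>> drive_tool(
  series=[0,0,4,0,0,0,0,8,0,0,0,0,12,0,0,0,0,16,0,0,0,0,20,0,0,0,0,20,0,0],
)

```text
time_s: 52.0
position: [0.5301, -0.4044, 0.2342]
ee_rot: [-1.566, 0.001, 3.137]
wrist_force: [0.2, -0.8, 1.1]
finger_gap: 0.0001
```

```bash
python3 - <<'E'
from h import *
st(); snap('top','t14'); snap('scene','s14')
for uv in((200,133),(378,132),(348,250)): cap('top0','t14',uv,r=8,s=12)
cap('top0','t14',(290,218),r=7,s=80)
a=cv2.imread('pics/t14_full.png')[30:250,170:440]; b=cv2.imread('pics/s14_full.png')[130:330,170:500]
c=np.zeros((600,800,3),np.uint8); c[:330,:405]=cv2.resize(a,None,fx=1.5,fy=1.5,interpolation=cv2.INTER_CUBIC); b=cv2.resize(b,(445,270),interpolation=cv2.INTER_CUBIC); c[330:600,:445]=b
z=cv2.imread('pics/t14_full.png')[120:170,250:360]; c[:180,405:800]=cv2.resize(z,(395,180),interpolation=cv2.INTER_CUBIC); cv2.imwrite('pics/m14.png',c)
i=viewer.camera_info('top'); print('expected home: bar',proj(i,[.6438,-.037,.071]),'panel front top',proj(i,[.6718,-.037,.11]),'out bar',proj(i,[.4338,-.037,.071]))
E
```

```text
{'time_s': 52.0, 'joint_positions': [0.1382, 0.6922, 0.8383, 1.478, -0.5304, 1.2051, -0.5248], 'position': [0.5301, -0.4044, 0.2342], 'ee_rot': [-1.5664, 0.0008, 3.1367], 'wrist_force': [0.1564, -0.7565, 1.0933], 'finger_gap': 0.0001}
(200, 133) score 1.0 shift px 0 0
(378, 132) score 1.0 shift px 0 0
(348, 250) score 0.27 shift px -12 -8
(290, 218) score 0.75 shift px 1 -71
expected home: bar [304.92455055 154.09908826] panel front top [304.93820536 142.37970087] out bar [304.97489952 223.30651271]
```

View pics/m14.png

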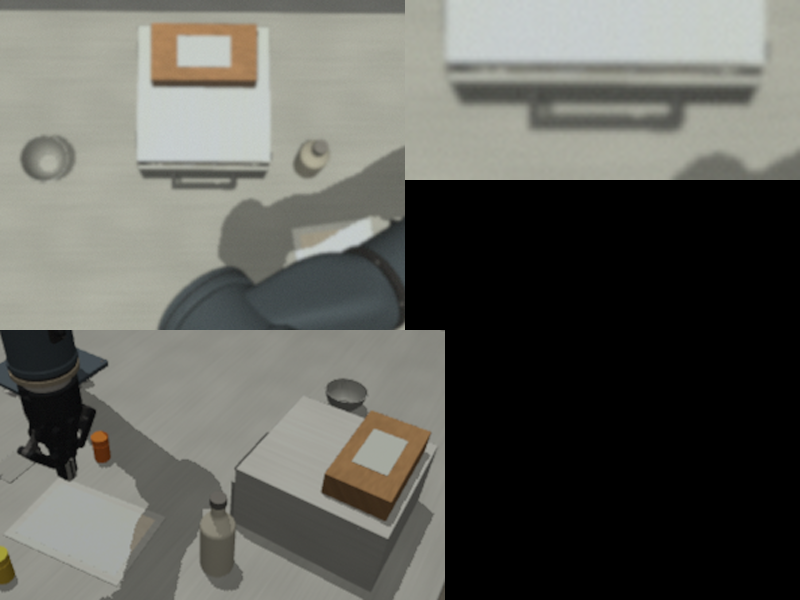

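The drawer is home: the pull bar is at row 153.9 and 154.1 was expected. Bowl and bottle have not shifted.

```bash
python3 -c "
from plant import env
print(env.job_done())"
```

```text
the job is handed in; nothing more can be done
None
```

The job is done and handed in at about 52 s of the 210 s allowed; no verdict is reported.

- **Vials:** All three new vials are upright in the block, in the far-left, far-middle and near-middle holes. The earlier vial stayed in its hole at far right. The top view after the last placing showed four vials in holes and an empty sheet.
- **One failed try:** The second vial caught a hole rim at about 43 N and tilted in the jaws. I stood it back on the sheet, grasped it again and placed it without force.
- **Cover:** It was pressed down to a firm stop at the ledge height (tool at 99 mm, 99.2 mm expected). The stop was pressed to about 52 N at the wrist. Pictures afterwards showed it level under both clips.
- **Drawer:** I held the lever down (pad 4.8 mm lower, about 14 N) while pushing the drawer in about 46 mm, then pushed the pull with about 3 N to the end stop, about 21 N there. In the last picture the pull was 0.2 pixel rows from its fully home position.
- **Bystanders:** The bowl and bottle matched their starting pictures with no shift. I left the orange and yellow look-alikes alone.

The wrist and top cameras disagreed by 1 to 2 mm in y; I used the wrist readings. With the drawer shut, the vials and cover were not seen again.

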